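# Reset the tripped air-tool controller

## Task

Two grey air-tool controllers are mounted side by side on a metal plate: one shows a red fault lamp, the other a green lamp. On the one with the red lamp, using just the fingertips and gripping nothing, push the sliding guard all the way off the key well, press the sunken yellow key right down and keep it down for about a second, then let it come up and push the guard fully back over the well. Leave the controller with the green lamp alone, and neither move nor pick up any of the loose things lying about.

Things in the scene. Friction and masses are not known exactly. Their poses are not given: they have to be found in the camera images.
- fault_unit: the controller with the red lamp, fixed on a plate 8 mm thick: grey box 150 (x) x 88 (y) x 56 mm, origin at its underside's centre, 8 mm above the bench. Guard slides along x on its top between two dark rails (7 mm high, at y = +-33.5 mm, x = -68 to 52 mm); stop bar 5 mm high at x = -65 mm; red lamp dome 13 mm high at (63, 31) mm. Air fittings stick out 20 mm at +x.
- fault_unit_well (a point): centre of the well's mouth of the red-lamp controller, on its top face 64 mm above the bench, at (-30, 0) mm in its frame. The well is round, straight-walled, 44 mm across, 34 mm deep; in it the top of the round yellow key, 22 mm across, is 22 mm below this point when up.
- fault_unit_key (a joint): travel of the yellow key of the red-lamp controller: 0 up, grows as it is pressed down, 0.006 m fully down; a spring returns it (2 N at the start, 5 N fully down)
- fault_unit_tab (a point): middle of the upper edge of the black push tab on the red-lamp controller's guard; moves with the guard. The tab stands on the middle of the steel guard plate (52 (x) x 58 mm, its upper face 69 mm above the bench): 8 mm thick in the controller's x, 40 mm long in y, upper edge 89 mm above the bench.
- fault_unit_guard (a joint): slide of that guard along the controller's +x axis (away from the air-vent front): 0 closed (tab above the well's centre, well covered), 0.052 m fully open (well uncovered); firm stops at both ends; stays where it is left; takes about 1.5 N to push
- ok_unit: the controller with the green lamp, otherwise the same, mounted parallel to the other with its centre 92 mm to one side; to be left alone. Origin at its underside's centre.
- ok_unit_key (a joint): travel of the key of the green-lamp controller, 0 up; to be left alone
- ok_unit_guard (a joint): slide of the guard of the green-lamp controller, 0 closed; to be left alone
- carton: loose small carton 65x70x55 mm with a blue stripe, origin under its centre; bystander
- nose: loose black nose piece of a rivet gun, 17x19x27 mm, standing, origin under its centre; bystander
- gauge: loose plug gauge with black middle and steel ends, 98 mm long in its y, 12 mm thick, origin under its centre; bystander
- cup: loose grey steel cup with worn pins in it, 59 mm across, 64 mm high, origin under its centre; bystander
- wrench: loose steel combination wrench, 134 mm long in its y, 8 mm high, origin under its centre; bystander
- offcut: loose square steel tube offcut 25x90x25 mm, origin under its centre; bystander

How it is judged:
By the outcome, as a careful person would: the job done as asked, in the order asked, and still so for the second after the job is handed in, with the robot touching nothing.
It also fails if it takes over 54 s, if anything falls off the work surface, if the arm or the gripper's body presses on something with over 40 N, if the wrist force passes 120 N, or if a joint passes its speed limit or range.

## Robot

A 6-joint arm with a two-finger parallel gripper is mounted at the origin on the work surface; the furniture and walls round the work are solid. World frame = base frame: x ahead of the robot, y to its left, z up, the work surface at z = 0. Lengths are in mm, angles in rad, forces in N, time in s.
With the tool pointing down it reaches from about 275 to 1000 mm from the base axis. Payload 8.4 kg.
Tool frame: the origin (TCP) lies at the very end of the fingers, on their centre line; the grasp point (between the pads) lies 19 mm behind it; z points along the fingers, y is the line along which they close (so a half turn about z gives the same grasp; the last joint's range is limited). The gripper opens to 85 mm and grips with 20 to 120 N. Pads are 22 mm wide; open, the fingers measure 114 mm over their backs; the gripper's body (76 mm by 85 mm) begins 54 mm behind the grasp point. The pads swing forward as they close: fully open they stand 13 mm farther back than shut.
Start: joints at [-1.168, 0.353, 1.633, -0, 1.155, -0.002], TCP at [246.146, -574.491, 231.281] pointing down, gripper open.
Joint ranges: [-2.63, 2.63], [-0.92, 2.1], [0.06, 2.66], [-1.3, 4.44], [0, 2.69], [-3.02, 3.02]. Speed limits (rad/s): [2.22, 2.22, 2.79, 3.14, 3.14, 3.14].

## Interface

Orientations are given as [roll, pitch, yaw] about the fixed x, y, z axes, in that order (R = Rz(yaw) Ry(pitch) Rx(roll)).
In Python, from rig import r, vision gives the robot as it stands. The module is installed in compiled form; this text tells all that it offers.
- The arm moves only by the tool play_rows, never from a script. Its argument "steps" is a list of rows, each an object with "delta_pos": the shift along the tool's x, y, z in cm, a list of three; "yaw": the turn about the tool's z in rad; "jaw": the opening in per cent of the stroke, from 0 (shut) to 100 (fully open). A call has exactly 8 rows; each row is the pose to reach, as a shift and turn from the pose commanded when the call began, along the tool's axes at that moment; what a row does not reach only later rows make up. A row lasts 1/10 s, in which the tool goes at most 50 mm and 8.59 degrees, less where a joint would pass 70% of its speed; a pose out of reach is approached as far as the arm can. A call with a gripper value outside its range is refused whole. The fingers move at their own pace and stop on an object; "grip_force" is the grip in N (left out, the last holds). Time passes only in rows, so rows that repeat a pose let the fingers close, or fill a call up. It gives the time, the measured TCP pose, the force, the opening and the grip force at its end, in the units of the state.
- r.sense(): the state, without advancing time (a new reading comes with each control period).
- vision.grab_frame(name): name is "scene" or "side" or "wrist"; returns (picture, depth): 420x560x3 uint8, red, green, blue; 420x560 float32, mm along the optical axis (not along the pixel's ray), 0 where there is no reading.
- vision.calibration(name): a dict with "mtx" (3x3 intrinsics, pixels), "extrinsics" (4x4, takes a point from camera to world coordinates). Camera axes: x right, y down, z forward; pixel columns grow to the right and rows downward; lengths in mm; the calibration is good to about 2 mm. A picture is of the moment at which its call begins: read the wrist's pose just before it. calibration takes no time and is no camera call; for the wrist camera it gives the pose at the moment of the call.
- r.sign_off(): hands the job in; it is judged then, once.
Trained networks look in the newest picture that a camera, given by its name, has taken for a name from the list of things; names that differ only in an ending like _2 or _b are one class to them, and where a whole thing is asked for, a point or a joint stands for the part that bears it (a point fixed in the world has none). Each returns a list of dicts, best first, with "conf" (0 to 1); they miss things now and then, are a little off and sometimes report something else, mostly with a low value. They report only what shows in the picture. A call takes as long as a camera call.
- vision.cut_out(camera, thing): "region" (420x560 bool, what is visible of it) and "uv" ([column, row] in pixels, amid what is visible of it).
- vision.landmark_of(camera, thing): "uv" ([column, row] in pixels: a listed point, or the origin of a listed thing).
The state is a dict: "clock": time; "qpos": joint angles; "qvel": joint speeds; "joint_efforts": joint torques, N m; "eef_pos": TCP position; "tcp_rot": TCP orientation; "contact_force": force on the tool from outside, world axes, zero at the start; "wrist_torque": the same for the moment, N m; "opening": opening from 0.0 (shut) to 1.0 (fully open); "grasp_force": force on a finger pad.
Only numpy, scipy, OpenCV 4.12 (cv2) and the standard library are available. Lean on these libraries where they do the work, as an engineer would, in place of code of your own. Each camera call takes 0.05 s, during which the arm holds its last target. There are 200 camera calls.

## Working session

There is one attempt and no reset: what is moved stays moved. The work goes in short steps, Python scripts to look and compute and a tool call to move; the robot and the scene stay as the last step left them, time stands still between calls to the robot, and variables do not carry over. Pictures are saved under pics/ and viewed, at most 10 in all, crops included, and the job is handed in when it is done.

Besides the shell and the picture viewer there is one more tool, called after "Call:" as name([rows], argument=value, ...), one row to a line, values as JSON. play_rows: Moves the arm, as the interface text tells. Its arguments: {"type":"object","properties":{"steps":{"type":"array"},"grip_force":{"type":"number"}},"required":["steps"]}

```bash
mkdir -p pics
python3 - <<'E'
from rig import r, vision
import cv2,numpy as np
s=r.sense(); print(s['clock'],s['eef_pos'],s['tcp_rot'],s['opening'])
ims=[]
for c in ("scene","side"):
    p,d=vision.grab_frame(c); cv2.imwrite(f'pics/{c}0.png',p[:,:,::-1]); np.save(f'pics/{c}d.npy',d)
    K=vision.calibration(c); M=K['mtx'];E=np.array(K['extrinsics']);np.savez(f'pics/{c}k.npz',M=M,E=E)
    for t in ("fault_unit_well","fault_unit_tab","fault_unit","ok_unit"):
        for o in vision.landmark_of(c,t)[:2]:
            u,v=o['uv']; ray=E[:3,:3]@np.linalg.solve(M,[u,v,1]); 
            z={'fault_unit_well':64,'fault_unit_tab':89}.get(t,8)
            k=(z-E[2,3])/ray[2]; print(c,t,round(o['conf'],2),np.round([u,v]),np.round(E[:3,3]+k*ray,1), d[int(v),int(u)])
E
```

```text
0.0 [ 245.97161323 -574.06898606  230.55888947] [-3.14022129e+00 -2.09239477e-05  4.04785886e-01] 1.001502398735076
scene fault_unit_well 0.73 [236. 282.] [ 372.7 -324.8   64. ] 1515.1464
scene fault_unit_tab 0.54 [234. 281.] [ 371.5 -331.5   89. ] 1520.2222
scene fault_unit 0.73 [244. 295.] [ 401.9 -338.7    8. ] 1518.1476
scene fault_unit 0.6 [329. 147.] [523.3 310.1   8. ] 1883.7365
scene ok_unit 0.69 [267. 280.] [ 458.3 -270.6    8. ] 1539.0288
side fault_unit_well 0.88 [338. 191.] [ 363.4 -352.    64. ] 1533.7782
side fault_unit_well 0.72 [324. 188.] [ 424.5 -354.5   64. ] 1587.8184
side fault_unit_tab 0.5 [338. 186.] [ 361.5 -344.2   89. ] 1772.2587
side fault_unit 0.94 [327. 203.] [ 401.3 -343.1    8. ] 1488.6074
side ok_unit 0.72 [306. 206.] [ 460.3 -284.4    8. ] 1458.092
```

Run:
```python
import cv2,numpy as np
a=cv2.imread('pics/scene0.png')[210:350,150:350]; b=cv2.imread('pics/side0.png')[120:260,230:430]
cv2.imwrite('pics/crop.png',np.vstack([cv2.resize(a,None,fx=2.1,fy=2.1,interpolation=2),cv2.resize(b,None,fx=2.1,fy=2.1,interpolation=2)]))
```

```text
(no output)
```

View pics/crop.png

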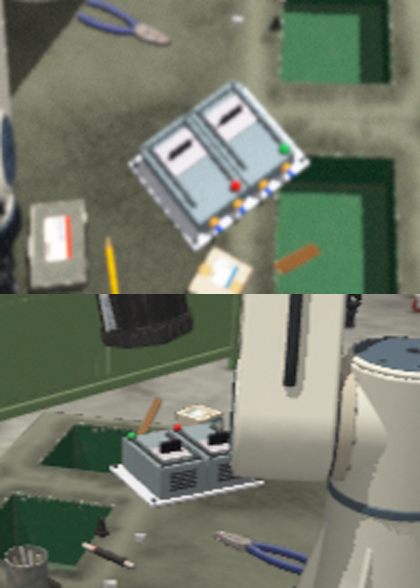

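View pics/scene0.png

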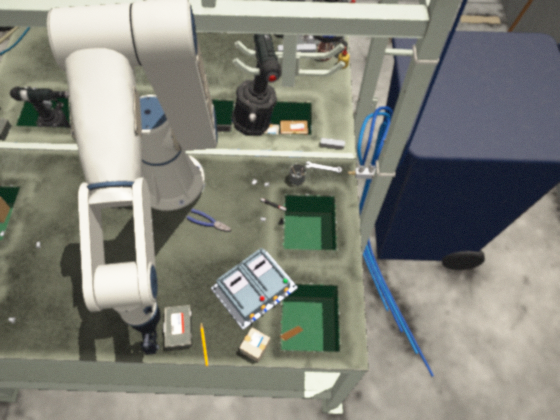

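The red-lamp unit is the lower-left one, with its red lamp at about (262,299) in the scene picture. The green lamp is at about (285,281), and the guard tabs sit at the far-left end. Next I'll get rough axes and the wrist camera geometry.

```bash
cat > h.py <<'E'
import numpy as np
def ray_z(M,E,uv,z):
    ray=E[:3,:3]@np.linalg.solve(M,[uv[0],uv[1],1]); return E[:3,3]+(z-E[2,3])/ray[2]*ray
E
python3 - <<'E'
from rig import r, vision
import numpy as np, cv2
from h import *
k=np.load('pics/scenek.npz');M,E=k['M'],k['E']
p=cv2.imread('pics/scene0.png').astype(int)
b,g,rr=p[...,0],p[...,1],p[...,2]
W=np.zeros(b.shape,bool);W[240:330,210:300]=1
for n,m in (('red',(rr>150)&(g<90)&(b<90)&W),('green',(g>120)&(rr<90)&(b<110)&W)):
    v,u=np.nonzero(m);print(n,len(u),u.mean(),v.mean(),ray_z(M,E,(u.mean(),v.mean()),72).round(1))
print('tabF',ray_z(M,E,(150+180/2.1,210+150/2.1),89).round(1),'tabO',ray_z(M,E,(150+230/2.1,210+114/2.1),89).round(1))
c=vision.calibration('wrist');s=r.sense();E=np.array(c['extrinsics']);print(c['mtx'],E.round(3),s['eef_pos'],s['tcp_rot'])
E
```

```text
red 13 261.61538461538464 298.38461538461536 [ 467.2 -355.5   72. ]
green 567 290.689594356261 298.32980599647266 [ 552.2 -329.5   72. ]
tabF [ 376.7 -332.4   89. ] tabO [ 429.4 -256.8   89. ]
[[304.05920962   0.         279.1614574 ]
 [  0.         304.05920962 206.51103861]
 [  0.           0.           1.        ]] [[ 3.94000e-01 -8.79000e-01 -2.68000e-01  3.13821e+02]
 [-9.19000e-01 -3.77000e-01 -1.15000e-01 -5.45441e+02]
 [-0.00000e+00  2.91000e-01 -9.57000e-01  3.73583e+02]
 [ 0.00000e+00  0.00000e+00  0.00000e+00  1.00000e+00]] [ 246.1464376  -574.4740832   231.25548789] [-3.14154674e+00 -1.68521995e-05  4.04786434e-01]
```

Call:
play_rows([
  {"delta_pos": [3,-3,0],"yaw": 0.14,"jaw": 0},
  {"delta_pos": [6,-6,0],"yaw": 0.28,"jaw": 0},
  {"delta_pos": [9,-9,0],"yaw": 0.42,"jaw": 0},
  {"delta_pos": [12,-12,0],"yaw": 0.56,"jaw": 0},
  {"delta_pos": [15,-15,0],"yaw": 0.7,"jaw": 0},
  {"delta_pos": [18,-18,0],"yaw": 0.84,"jaw": 0},
  {"delta_pos": [19.8,-20.2,0],"yaw": 0.98,"jaw": 0},
  {"delta_pos": [19.8,-20.2,0],"yaw": 1.016,"jaw": 0},
])

```text
clock: 1.3
eef_pos: [349.1, -307.8, 231.4]
tcp_rot: [-3.141, 0.001, -0.614]
contact_force: [0.5, -0.9, 0.1]
opening: 0.0
grasp_force: 0.0
```

Run:
```python
from rig import r, vision
import numpy as np, cv2
from h import *
s=r.sense();c=vision.calibration('wrist');M,E=np.array(c['mtx']),np.array(c['extrinsics'])
p,d=vision.grab_frame('wrist');print(s['clock'],s['eef_pos'].round(1),s['tcp_rot'].round(3),s['opening'],np.abs(s['qvel']).max())
cv2.imwrite('pics/w1.png',p[:,:,::-1]);np.savez('pics/w1.npz',M=M,E=E,d=d)
for t,z in (("fault_unit_well",64),("fault_unit_tab",89),("fault_unit",8),("ok_unit",8)):
    for o in vision.landmark_of('wrist',t)[:2]: print(t,o['conf'],o['uv'],ray_z(M,E,o['uv'],z).round(1))
```

```text
1.3 [ 349.1 -307.8  231.4] [-3.141e+00  1.000e-03 -6.140e-01] 0.0004662607544244743 0.20940737064237447
fault_unit_well 0.73 [282.3, 161.0] [ 369.9 -326.9   64. ]
fault_unit_tab 0.88 [282.6, 164.9] [ 369.9 -326.9   89. ]
fault_unit 0.7 [282.3, 128.4] [ 393.9 -344.3    8. ]
ok_unit 0.73 [201.5, 128.3] [ 448.3 -267.4    8. ]
```

View pics/w1.png

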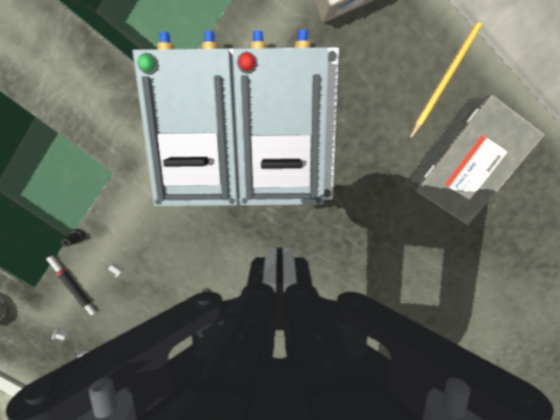

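The wrist view is aligned with the units. The red-lamp unit's tab is at (282,163), its lamp at (246,62), and its well is under the tab. I'll re-measure now that the arm has settled.

Run:
```python
from rig import r, vision
import numpy as np, cv2
from h import *
for i in range(3):
    s=r.sense();c=vision.calibration('wrist');M,E=np.array(c['mtx']),np.array(c['extrinsics'])
    p,d=vision.grab_frame('wrist')
L={}
for t,z in (("fault_unit_well",64),("fault_unit_tab",89),("fault_unit",8),("ok_unit",8)):
    for o in vision.landmark_of('wrist',t)[:1]: L[t]=ray_z(M,E,o['uv'],z);print(t,o['uv'],L[t].round(1))
a=p.astype(int);R,G,B=a[...,0],a[...,1],a[...,2]
q={}
W=np.zeros(R.shape,bool);W[40:90,130:270]=1
for n,m in (('red',(R>120)&(G<80)&(B<80)&W),('green',(G>110)&(R<80)&(B<120)&W),):
    v,u=np.nonzero(m);q[n]=ray_z(M,E,(u.mean(),v.mean()),71);print(n,len(u),u.mean(),v.mean(),q[n].round(1))
W[:]=0;W[150:175,255:310]=1
v,u=np.nonzero((R+G+B<150)&W);print('tab px',u.min(),u.max(),v.min(),v.max());T=ray_z(M,E,((u.min()+u.max())/2,(v.min()+v.max())/2),87);print(T)
e=q['green']-q['red'];print(np.linalg.norm(e),'unit yaw',np.arctan2(-e[0],e[1]))
s=r.sense();yaw=s['tcp_rot'][2];print(s['clock'],s['eef_pos'],s['tcp_rot'])
y=np.arctan2(-e[0],e[1]);ux=np.array([np.cos(y),np.sin(y)]);uy=np.array([-ux[1],ux[0]])
print('centre from lamp',q['red'][:2]-63*ux-31*uy,'well from lamp',q['red'][:2]-93*ux-31*uy)
# plate top white height/tab depth
P=np.linalg.inv(M)@np.array([282,164,1])*d[164,282];print('tab 3d',E[:3,:3]@P+E[:3,3]);P=np.linalg.inv(M)@np.array([282,180,1])*d[180,282];print('plate 3d',E[:3,:3]@P+E[:3,3])
tx=np.array([np.cos(yaw),np.sin(yaw)]);ty=np.array([np.sin(yaw),-np.cos(yaw)])
for n in ("fault_unit_well","fault_unit_tab"):
    D=L[n][:2]-s['eef_pos'][:2];print(n,'tool dx,dy',D@tx,D@ty)
```

```text
fault_unit_well [280.0, 162.3] [ 369.5 -327.9   64. ]
fault_unit_tab [281.7, 168.0] [ 367.3 -328.2   89. ]
fault_unit [276.0, 128.6] [ 397.3 -341.9    8. ]
ok_unit [197.4, 129.1] [ 449.5 -266.5    8. ]
red 185 243.23243243243243 63.4054054054054 [ 463.4 -352.7   71. ]
green 91 145.42857142857142 65.14285714285714 [ 513.4 -278.9   71. ]
tab px 260 296 162 163
[ 373.33321867 -328.17244098   87.        ]
89.16428997345751 unit yaw -0.5951632058008811
1.9 [ 348.43028141 -311.08707894  231.19120719] [-3.14156777e+00  1.78619574e-04 -6.11577999e-01]
centre from lamp [ 393.82755998 -343.07593155] well from lamp [ 368.98584969 -326.25661438]
tab 3d [ 370.39514094 -330.69204352   89.91519114]
plate 3d [ 354.10817539 -319.5822514    68.77323213]
fault_unit_well tool dx,dy 26.885819405435 1.652917571105256
fault_unit_tab tool dx,dy 25.31737985199987 3.1771924553958613
```

Call:
play_rows([
  {"delta_pos": [0,0.1,2],"yaw": -0.01,"jaw": 0},
  {"delta_pos": [0,0.2,5],"yaw": -0.01,"jaw": 0},
  {"delta_pos": [0,0.2,8],"yaw": -0.01,"jaw": 0},
  {"delta_pos": [0,0.2,10],"yaw": -0.01,"jaw": 0},
  {"delta_pos": [0,0.2,11],"yaw": -0.01,"jaw": 0},
  {"delta_pos": [0,0.2,11],"yaw": -0.01,"jaw": 0},
  {"delta_pos": [0,0.2,11],"yaw": -0.01,"jaw": 0},
  {"delta_pos": [0,0.2,11],"yaw": -0.01,"jaw": 0},
])

```text
clock: 2.7
eef_pos: [348.1, -313.1, 122.4]
tcp_rot: [3.141, -0.002, -0.601]
contact_force: [-0.3, -0.6, -0.2]
opening: -0.0
grasp_force: 0.0
```

Run:
```python
from rig import r, vision
import numpy as np, cv2
from h import *
c=vision.calibration('wrist');M,E=np.array(c['mtx']),np.array(c['extrinsics'])
p,d=vision.grab_frame('wrist')
cv2.imwrite('pics/w2.png',p[:,:,::-1])
s=r.sense();yaw=s['tcp_rot'][2];print(s['clock'],s['eef_pos'],s['tcp_rot'])
tx=np.array([np.cos(yaw),np.sin(yaw)]);ty=np.array([np.sin(yaw),-np.cos(yaw)])
for n,z in (("fault_unit_well",64),("fault_unit_tab",89)):
    for o in vision.landmark_of('wrist',n)[:1]: D=(ray_z(M,E,o['uv'],z)[:2]-s['eef_pos'][:2]);print(n,o['uv'],D@tx,D@ty)
# tab from depth: points with height 80..93 in front of TCP
vv,uu=np.mgrid[:420,:560];P=np.linalg.inv(M)@np.stack([uu.ravel(),vv.ravel(),np.ones(uu.size)])*d.ravel()
X=(E[:3,:3]@P+E[:3,3:]).T;D=X[:,:2]-s['eef_pos'][:2];a,b=D@tx,D@ty
for lo,hi in ((86,93),(66,73)):
    m=(X[:,2]>lo)&(X[:,2]<hi)&(a>-5)&(a<70)&(abs(b)<34)&(d.ravel()>0)
    print(lo,m.sum(),np.percentile(a[m],[1,50,99]).round(1),np.percentile(b[m],[1,50,99]).round(1))
```

```text
2.75 [ 348.04918444 -313.0238115   122.31770491] [ 3.14135479e+00 -1.90427465e-03 -6.01226177e-01]
fault_unit_well [273.4, 187.1] 26.66725427402981 -3.362466227245701
fault_unit_tab [275.6, 198.1] 25.761843869283705 -1.6138828514035772
86 876 [22.  26.5 30.2] [-21.4  -2.   16.9]
66 7075 [-1.3 32.8 67.5] [-33.6   2.4  33.6]
```

View pics/w2.png

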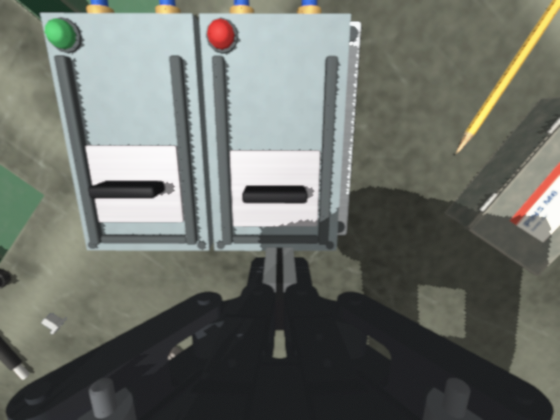

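The tab is at (275,193) and measures as centred at dx 26, dy -2.2 mm, with its 8 x 38 mm size matching the description. The yaw is aligned too. I'll descend to z ≈ 77 behind the tab.

Call:
play_rows([
  {"delta_pos": [0,-0.1,1],"yaw": 0,"jaw": 0},
  {"delta_pos": [0,-0.2,2],"yaw": 0,"jaw": 0},
  {"delta_pos": [0,-0.2,3],"yaw": 0,"jaw": 0},
  {"delta_pos": [0,-0.2,4],"yaw": 0,"jaw": 0},
  {"delta_pos": [0,-0.2,4.5],"yaw": 0,"jaw": 0},
  {"delta_pos": [0,-0.2,4.5],"yaw": 0,"jaw": 0},
  {"delta_pos": [0.2,-0.2,4.5],"yaw": 0,"jaw": 0},
  {"delta_pos": [0.4,-0.2,4.5],"yaw": 0,"jaw": 0},
])

```text
clock: 3.65
eef_pos: [352.3, -313.4, 76.6]
tcp_rot: [3.142, -0.001, -0.601]
contact_force: [0.5, 0.4, 0.3]
opening: 0.004
grasp_force: 0.0
```

Call:
play_rows([
  {"delta_pos": [0.4,0,0],"yaw": 0,"jaw": 0},
  {"delta_pos": [0.8,0,0],"yaw": 0,"jaw": 0},
  {"delta_pos": [1.3,0,0],"yaw": 0,"jaw": 0},
  {"delta_pos": [1.8,0,0],"yaw": 0,"jaw": 0},
  {"delta_pos": [2.3,0,0],"yaw": 0,"jaw": 0},
  {"delta_pos": [2.8,0,0],"yaw": 0,"jaw": 0},
  {"delta_pos": [3.3,0,0],"yaw": 0,"jaw": 0},
  {"delta_pos": [3.8,0,0],"yaw": 0,"jaw": 0},
])

```text
clock: 4.45
eef_pos: [383.6, -334.8, 76.3]
tcp_rot: [3.142, 0.0, -0.601]
contact_force: [-1.4, 0.8, 1.1]
opening: -0.001
grasp_force: 0.8
```

Call:
play_rows([
  {"delta_pos": [0.3,0,0],"yaw": 0,"jaw": 0},
  {"delta_pos": [0.6,0,0],"yaw": 0,"jaw": 0},
  {"delta_pos": [0.9,0,0],"yaw": 0,"jaw": 0},
  {"delta_pos": [1.2,0,0],"yaw": 0,"jaw": 0},
  {"delta_pos": [1.4,0,0],"yaw": 0,"jaw": 0},
  {"delta_pos": [1.6,0,0],"yaw": 0,"jaw": 0},
  {"delta_pos": [1.7,0,0],"yaw": 0,"jaw": 0},
  {"delta_pos": [1.7,0,0],"yaw": 0,"jaw": 0},
])

```text
clock: 5.25
eef_pos: [397.4, -344.3, 76.3]
tcp_rot: [-3.142, -0.0, -0.601]
contact_force: [-0.2, -0.7, 0.0]
opening: 0.0
grasp_force: 0.3
```

Call:
play_rows([
  {"delta_pos": [0.1,0,0],"yaw": 0,"jaw": 0},
  {"delta_pos": [0.2,0,0],"yaw": 0,"jaw": 0},
  {"delta_pos": [0.3,0,0],"yaw": 0,"jaw": 0},
  {"delta_pos": [0.4,0,0],"yaw": 0,"jaw": 0},
  {"delta_pos": [0.4,0,0],"yaw": 0,"jaw": 0},
  {"delta_pos": [0.4,0,0],"yaw": 0,"jaw": 0},
  {"delta_pos": [0.4,0,0],"yaw": 0,"jaw": 0},
  {"delta_pos": [0.4,0,0],"yaw": 0,"jaw": 0},
])

```text
clock: 6.05
eef_pos: [400.6, -346.5, 76.3]
tcp_rot: [-3.142, -0.0, -0.601]
contact_force: [-0.2, 0.7, 0.0]
opening: -0.005
grasp_force: 0.3
```

Call:
play_rows([
  {"delta_pos": [0.1,0,0],"yaw": 0,"jaw": 0},
  {"delta_pos": [0.2,0,0],"yaw": 0,"jaw": 0},
  {"delta_pos": [0.2,0,0],"yaw": 0,"jaw": 0},
  {"delta_pos": [0.3,0,0],"yaw": 0,"jaw": 0},
  {"delta_pos": [0.3,0,0],"yaw": 0,"jaw": 0},
  {"delta_pos": [0.4,0,0],"yaw": 0,"jaw": 0},
  {"delta_pos": [0.4,0,0],"yaw": 0,"jaw": 0},
  {"delta_pos": [0.4,0,0],"yaw": 0,"jaw": 0},
])

```text
clock: 6.85
eef_pos: [400.9, -346.6, 75.8]
tcp_rot: [-3.141, 0.007, -0.601]
contact_force: [-10.9, 6.8, 9.2]
opening: -0.001
grasp_force: 6.6
```

```bash
cat > look.py <<'E'
import sys
from rig import r, vision
import numpy as np, cv2
from h import *
c=vision.calibration('wrist');M,E=np.array(c['mtx']),np.array(c['extrinsics'])
p,d=vision.grab_frame('wrist')
cv2.imwrite(f'pics/{sys.argv[1]}.png',p[:,:,::-1])
s=r.sense();yaw=s['tcp_rot'][2];print(s['clock'],s['eef_pos'],s['contact_force'])
tx=np.array([np.cos(yaw),np.sin(yaw)]);ty=np.array([np.sin(yaw),-np.cos(yaw)])
for n,z in (("fault_unit_well",64),("fault_unit_tab",89)):
    for o in vision.landmark_of('wrist',n)[:1]: D=(ray_z(M,E,o['uv'],z)[:2]-s['eef_pos'][:2]);print(n,o['conf'],o['uv'],D@tx,D@ty)
vv,uu=np.mgrid[:420,:560];P=np.linalg.inv(M)@np.stack([uu.ravel(),vv.ravel(),np.ones(uu.size)])*d.ravel()
X=(E[:3,:3]@P+E[:3,3:]).T;D=X[:,:2]-s['eef_pos'][:2];a,b=D@tx,D@ty
m=(X[:,2]>86)&(X[:,2]<91)&(a>5)&(a<70)&(abs(b)<34)&(d.ravel()>0)
if m.any(): print('tab',m.sum(),np.percentile(a[m],[2,50,98]).round(1),np.percentile(b[m],[2,50,98]).round(1))
E
python3 look.py w3
```

```text
6.9 [ 400.8393751  -346.51293571   75.7626038 ] [-11.60702755   6.50463851   9.44494479]
fault_unit_tab 0.81 [280.9, 244.1] 16.60912257761515 1.2756849837301605
tab 1616 [ 6.6 14.8 18.7] [-18.6  -0.1  18.6]
```

View pics/w3.png

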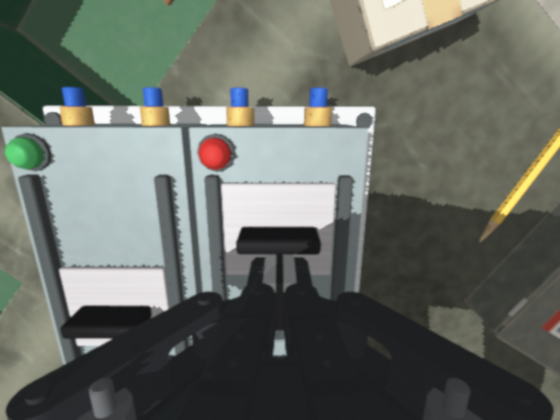

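The guard is against its stop at about 13 N, with the tab centred laterally and the plate clear of the well. Now I'll go back 40 mm over the well and look.

Call:
play_rows([
  {"delta_pos": [-0.5,0,0],"yaw": 0,"jaw": 0},
  {"delta_pos": [-1,0,-0.4],"yaw": 0,"jaw": 0},
  {"delta_pos": [-2,0,-0.5],"yaw": 0,"jaw": 0},
  {"delta_pos": [-3,0,-0.5],"yaw": 0,"jaw": 0},
  {"delta_pos": [-4,0,-0.5],"yaw": 0,"jaw": 0},
  {"delta_pos": [-4,0,-0.5],"yaw": 0,"jaw": 0},
  {"delta_pos": [-4,0,-0.5],"yaw": 0,"jaw": 0},
  {"delta_pos": [-4,0,-0.5],"yaw": 0,"jaw": 0},
])

```text
clock: 7.8
eef_pos: [371.2, -326.4, 81.4]
tcp_rot: [3.142, -0.001, -0.601]
contact_force: [0.4, -0.9, -0.0]
opening: 0.004
grasp_force: 0.0
```

```bash
python3 look.py w4
```

```text
7.85 [ 371.26125601 -326.43148117   81.36866889] [-0.38271397  0.00825011  0.48100519]
fault_unit_well 0.95 [278.9, 252.1] -2.1854662512789407 0.3467772050742909
fault_unit_tab 0.59 [280.6, 166.2] 51.58456227725294 1.1380322686310684
tab 1733 [ 6.6 50.1 54.1] [-18.7  -0.   18.5]
```

View pics/w4.png

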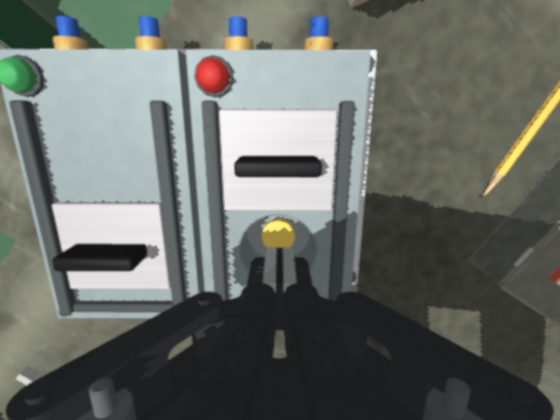

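The well (278,245) and yellow key (278,235) show, with the fingers above them. The guard is fully clear. Descending with a 1 mm correction.

Call:
play_rows([
  {"delta_pos": [-0.1,0,0.5],"yaw": 0,"jaw": 0},
  {"delta_pos": [-0.1,0,1.2],"yaw": 0,"jaw": 0},
  {"delta_pos": [-0.1,0,1.8],"yaw": 0,"jaw": 0},
  {"delta_pos": [-0.1,0,2.4],"yaw": 0,"jaw": 0},
  {"delta_pos": [-0.1,0,3.0],"yaw": 0,"jaw": 0},
  {"delta_pos": [-0.1,0,3.5],"yaw": 0,"jaw": 0},
  {"delta_pos": [-0.1,0,3.7],"yaw": 0,"jaw": 0},
  {"delta_pos": [-0.1,0,3.7],"yaw": 0,"jaw": 0},
])

```text
clock: 8.75
eef_pos: [369.9, -325.4, 43.9]
tcp_rot: [-3.142, 0.001, -0.601]
contact_force: [-0.7, -0.2, -0.3]
opening: 0.002
grasp_force: 0.0
```

Call:
play_rows([
  {"delta_pos": [0,0,0.2],"yaw": 0,"jaw": 0},
  {"delta_pos": [0,0,0.4],"yaw": 0,"jaw": 0},
  {"delta_pos": [0,0,0.6],"yaw": 0,"jaw": 0},
  {"delta_pos": [0,0,0.8],"yaw": 0,"jaw": 0},
  {"delta_pos": [0,0,1.0],"yaw": 0,"jaw": 0},
  {"delta_pos": [0,0,1.1],"yaw": 0,"jaw": 0},
  {"delta_pos": [0,0,1.1],"yaw": 0,"jaw": 0},
  {"delta_pos": [0,0,1.1],"yaw": 0,"jaw": 0},
])

```text
clock: 9.55
eef_pos: [370.3, -325.8, 35.6]
tcp_rot: [3.141, -0.001, -0.601]
contact_force: [-8.1, 7.5, 39.6]
opening: 0.001
grasp_force: 19.9
```

The key is bottomed at z 35.6. I'll ease the force slightly and keep holding.

Call:
play_rows([
  {"delta_pos": [0,0,-0.1],"yaw": 0,"jaw": 0},
  {"delta_pos": [0,0,-0.1],"yaw": 0,"jaw": 0},
  {"delta_pos": [0,0,-0.1],"yaw": 0,"jaw": 0},
  {"delta_pos": [0,0,-0.1],"yaw": 0,"jaw": 0},
  {"delta_pos": [0,0,-0.1],"yaw": 0,"jaw": 0},
  {"delta_pos": [0,0,-0.1],"yaw": 0,"jaw": 0},
  {"delta_pos": [0,0,-0.1],"yaw": 0,"jaw": 0},
  {"delta_pos": [0,0,-0.1],"yaw": 0,"jaw": 0},
])

```text
clock: 10.35
eef_pos: [370.3, -325.8, 35.8]
tcp_rot: [3.141, -0.001, -0.601]
contact_force: [-5.1, 4.4, 26.2]
opening: -0.001
grasp_force: 13.1
```

Call:
play_rows([
  {"delta_pos": [0,0,-0.3],"yaw": 0,"jaw": 0},
  {"delta_pos": [0,0,-1],"yaw": 0,"jaw": 0},
  {"delta_pos": [0,0,-2],"yaw": 0,"jaw": 0},
  {"delta_pos": [0,0,-3.3],"yaw": 0,"jaw": 0},
  {"delta_pos": [0,0,-4.8],"yaw": 0,"jaw": 0},
  {"delta_pos": [0,0,-6.2],"yaw": 0,"jaw": 0},
  {"delta_pos": [0,0,-7.5],"yaw": 0,"jaw": 0},
  {"delta_pos": [0,0,-7.5],"yaw": 0,"jaw": 0},
])

```text
clock: 11.15
eef_pos: [370.9, -326.3, 111.3]
tcp_rot: [3.141, -0.003, -0.601]
contact_force: [0.2, -0.1, -0.2]
opening: 0.003
grasp_force: 0.0
```

Call:
play_rows([
  {"delta_pos": [1,0,-0.2],"yaw": 0,"jaw": 0},
  {"delta_pos": [2.5,0,-0.2],"yaw": 0,"jaw": 0},
  {"delta_pos": [4,0,-0.2],"yaw": 0,"jaw": 0},
  {"delta_pos": [5.5,0,-0.2],"yaw": 0,"jaw": 0},
  {"delta_pos": [7,0,-0.2],"yaw": 0,"jaw": 0},
  {"delta_pos": [7.8,0,-0.2],"yaw": 0,"jaw": 0},
  {"delta_pos": [7.8,0,-0.2],"yaw": 0,"jaw": 0},
  {"delta_pos": [7.8,0,-0.2],"yaw": 0,"jaw": 0},
])

```text
clock: 11.95
eef_pos: [433.8, -369.2, 110.7]
tcp_rot: [-3.141, 0.001, -0.601]
contact_force: [-0.9, -0.3, -1.4]
opening: -0.0
grasp_force: 0.0
```

Call:
play_rows([
  {"delta_pos": [0,0,0.7],"yaw": 0,"jaw": 0},
  {"delta_pos": [0,0,1.4],"yaw": 0,"jaw": 0},
  {"delta_pos": [0,0,2.1],"yaw": 0,"jaw": 0},
  {"delta_pos": [0,0,2.8],"yaw": 0,"jaw": 0},
  {"delta_pos": [0,0,3.4],"yaw": 0,"jaw": 0},
  {"delta_pos": [0,0,3.4],"yaw": 0,"jaw": 0},
  {"delta_pos": [-0.3,0,3.4],"yaw": 0,"jaw": 0},
  {"delta_pos": [-0.6,0,3.4],"yaw": 0,"jaw": 0},
])

```text
clock: 12.75
eef_pos: [429.3, -366.2, 77.5]
tcp_rot: [3.142, -0.0, -0.601]
contact_force: [0.6, 0.3, -1.4]
opening: -0.002
grasp_force: 0.0
```

Call:
play_rows([
  {"delta_pos": [-0.4,0,0],"yaw": 0,"jaw": 0},
  {"delta_pos": [-0.9,0,0],"yaw": 0,"jaw": 0},
  {"delta_pos": [-1.4,0,0],"yaw": 0,"jaw": 0},
  {"delta_pos": [-1.9,0,0],"yaw": 0,"jaw": 0},
  {"delta_pos": [-2.4,0,0],"yaw": 0,"jaw": 0},
  {"delta_pos": [-2.9,0,0],"yaw": 0,"jaw": 0},
  {"delta_pos": [-3.4,0,0],"yaw": 0,"jaw": 0},
  {"delta_pos": [-3.9,0,0],"yaw": 0,"jaw": 0},
])

```text
clock: 13.55
eef_pos: [396.9, -344.0, 77.4]
tcp_rot: [3.142, -0.0, -0.601]
contact_force: [1.3, 0.2, 1.0]
opening: 0.001
grasp_force: 0.9
```

Call:
play_rows([
  {"delta_pos": [-0.4,0,0],"yaw": 0,"jaw": 0},
  {"delta_pos": [-0.8,0,0],"yaw": 0,"jaw": 0},
  {"delta_pos": [-1.1,0,0],"yaw": 0,"jaw": 0},
  {"delta_pos": [-1.3,0,0],"yaw": 0,"jaw": 0},
  {"delta_pos": [-1.5,0,0],"yaw": 0,"jaw": 0},
  {"delta_pos": [-1.6,0,0],"yaw": 0,"jaw": 0},
  {"delta_pos": [-1.7,0,0],"yaw": 0,"jaw": 0},
  {"delta_pos": [-1.7,0,0],"yaw": 0,"jaw": 0},
])

```text
clock: 14.35
eef_pos: [383.0, -334.4, 77.2]
tcp_rot: [-3.142, 0.0, -0.601]
contact_force: [0.8, 1.1, 0.2]
opening: 0.004
grasp_force: 0.4
```

Call:
play_rows([
  {"delta_pos": [-0.1,0,0],"yaw": 0,"jaw": 0},
  {"delta_pos": [-0.2,0,0],"yaw": 0,"jaw": 0},
  {"delta_pos": [-0.3,0,0],"yaw": 0,"jaw": 0},
  {"delta_pos": [-0.3,0,0],"yaw": 0,"jaw": 0},
  {"delta_pos": [-0.3,0,0],"yaw": 0,"jaw": 0},
  {"delta_pos": [-0.3,0,0],"yaw": 0,"jaw": 0},
  {"delta_pos": [-0.3,0,0],"yaw": 0,"jaw": 0},
  {"delta_pos": [-0.3,0,0],"yaw": 0,"jaw": 0},
])

```text
clock: 15.15
eef_pos: [382.3, -334.0, 77.5]
tcp_rot: [3.141, -0.004, -0.601]
contact_force: [6.6, -4.2, -5.0]
opening: -0.001
grasp_force: 3.9
```

The guard is at the closed stop. One more firm push, then I'll back off and rise.

Call:
play_rows([
  {"delta_pos": [-0.1,0,0],"yaw": 0,"jaw": 0},
  {"delta_pos": [-0.1,0,0],"yaw": 0,"jaw": 0},
  {"delta_pos": [-0.1,0,0],"yaw": 0,"jaw": 0},
  {"delta_pos": [0.4,0,0],"yaw": 0,"jaw": 0},
  {"delta_pos": [1.0,0,0],"yaw": 0,"jaw": 0},
  {"delta_pos": [1.4,0,0],"yaw": 0,"jaw": 0},
  {"delta_pos": [1.4,0,0],"yaw": 0,"jaw": 0},
  {"delta_pos": [1.4,0,-0.5],"yaw": 0,"jaw": 0},
])

```text
clock: 15.95
eef_pos: [391.7, -340.3, 81.8]
tcp_rot: [-3.141, 0.002, -0.601]
contact_force: [-1.1, -0.8, -0.2]
opening: -0.002
grasp_force: 0.0
```

Call:
play_rows([
  {"delta_pos": [0,0,-1.5],"yaw": 0,"jaw": 0},
  {"delta_pos": [0,0,-3],"yaw": 0,"jaw": 0},
  {"delta_pos": [-1,0,-5],"yaw": 0,"jaw": 0},
  {"delta_pos": [-3,0,-7],"yaw": 0,"jaw": 0},
  {"delta_pos": [-5,0,-8],"yaw": 0,"jaw": 0},
  {"delta_pos": [-6,0,-8],"yaw": 0,"jaw": 0},
  {"delta_pos": [-6,0,-8],"yaw": 0,"jaw": 0},
  {"delta_pos": [-6,0,-8],"yaw": 0,"jaw": 0},
])

```text
clock: 16.75
eef_pos: [343.0, -307.1, 162.0]
tcp_rot: [-3.142, -0.0, -0.601]
contact_force: [0.8, 0.5, -0.9]
opening: 0.003
grasp_force: 0.0
```

```bash
python3 look.py w5
```

```text
16.8 [ 343.22381966 -307.17382065  161.91076372] [0.02777044 0.40012699 0.3572709 ]
fault_unit_well 0.74 [276.8, 165.1] 34.82238422795426 -1.3358884884483793
fault_unit_tab 0.9 [278.0, 171.8] 34.04428667888972 -0.30468126179427024
tab 602 [28.3 32.4 36. ] [-19.   -0.3  18.5]
```

View pics/w5.png

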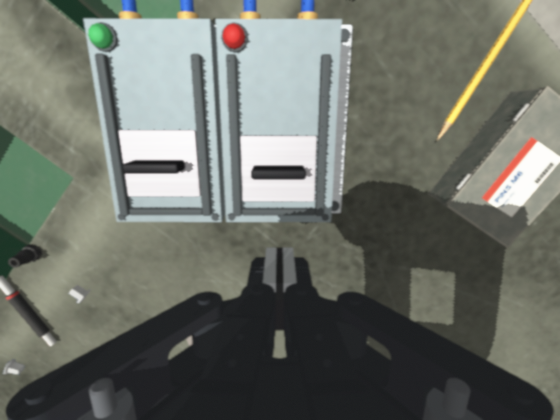

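The red unit's guard looks closed, with its tab at (278,172). I'll check numerically against the start picture that the green guard hasn't moved.

Run:
```python
import cv2,numpy as np
for f,w in (('w1',((225,325,125,205),(145,225,125,205))),('w2',((215,335,140,240),(80,190,140,240))),('w5',((225,325,125,212),(110,205,120,212)))):
    p=cv2.imread(f'pics/{f}.png').astype(int)
    for u0,u1,v0,v1 in w:
        c=p[v0:v1,u0:u1]; 
        h=c.min(2)>185
        d=c.sum(2)<130
        d[:, :8]=0
        rows=np.nonzero(h.sum(1)>25)[0]; 
        vv,uu=np.nonzero(d); k=(vv>15)&(vv<60)
        print(f,'white rows',rows.min()+v0,rows.max()+v0,'tab med v',np.median(vv[k])+v0)
    for n,lo in (('red',1),('green',0)):
        B,G,R=p[:110,:340].transpose(2,0,1)
        m=(R>120)&(G<80)&(B<80) if lo else (G>110)&(R<80)&(B<120)
        nl,lab,st,ce=cv2.connectedComponentsWithStats(m.astype(np.uint8));
        for i in range(1,nl):
            if 60<st[i,4]<1500: print('  ',n,st[i,4],ce[i].round(1))
```

```text
w1 white rows 125 188 tab med v 161.0
w1 white rows 125 203 tab med v 159.0
   red 188 [246.7  61.8]
   green 91 [148.7  63.7]
w2 white rows 150 225 tab med v 190.0
w2 white rows 140 222 tab med v 185.0
   red 514 [220.5  33.7]
   green 289 [62.9 34.2]
w5 white rows 125 201 tab med v 168.0
w5 white rows 120 200 tab med v 163.0
   red 341 [233.8  35.9]
   green 185 [103.2  36.7]
```

```bash
python3 -c "
from rig import r
print(r.sign_off())"
```

```text
the job is handed in; nothing more can be done
None
```

The job is handed in, with no verdict shown: on the red-lamp controller the guard was pushed fully open, the key held right down for about 1.1 s, and the guard pushed back to its closed stop; nothing else was touched.

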